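# Stopper a round flask and hold it down on the vortex mixer

### The arm

A 7-joint arm with a two-finger parallel gripper is mounted at the origin on a cart in front of the work surface, level with it; the furniture and walls round the work are solid. World frame = base frame: x ahead of the robot, y to its left, z up, the work surface at z = 0. Lengths are in m, angles in degrees, forces in N, time in s.
With the tool pointing down it reaches from about 0.425 to 0.875 m from the base axis. Payload 4.7 kg.
Tool frame: the origin (TCP) lies at the very end of the fingers, on their centre line; the grasp point (between the pads) lies 19 mm behind it; z points along the fingers, y is the line along which they close (so a half turn about z gives the same grasp; the last joint's range is limited). The gripper opens to 87 mm and grips with 3 to 60 N. Pads are 19 mm wide; open, the fingers measure 117 mm over their backs; the gripper's body (75 mm by 190 mm) begins 51 mm behind the grasp point.
Start: joints at [69.849, 18.392, -4.016, 83.108, 1.295, 78.541, -3.26], TCP at [0.232, -0.607, 0.223] pointing down, gripper open.
Joint ranges: [-163.93, 163.93], [-17.29, 119.83], [-79.2, 71.16], [3.27, 140.29], [-89.18, 269.18], [5.43, 117.66], [-154.24, 154.24]. Speed limits (degrees/s): [147.25, 147.25, 180, 180, 180, 180, 180].

### API

Orientations are given as [roll, pitch, yaw] about the fixed x, y, z axes, in that order (R = Rz(yaw) Ry(pitch) Rx(roll)).
In Python, from cell import get_obs, eyes, env gives the robot as it stands.
- The arm moves only by the tool servo_tool, never from a script. Its argument "series" is a list that holds one entry, the list of rows, each a list of 7 numbers: the shift along the tool's x, y, z in units of 300 mm (1.0 is 300 mm), then the turn, a rotation vector about the tool's x, y, z in units of pi rad (1.0 is pi rad), then the opening, from 0 (shut) to 1 (fully open). In form: [[[tx, ty, tz, wx, wy, wz, gripper], ...]]. A call has 1 to 12 rows; each row is the pose to reach, as a shift and turn from the pose commanded when the call began, along the tool's axes at that moment, turning the shorter way round; what a row does not reach only later rows make up. A row lasts 1/12 s, in which the tool goes at most 41.7 mm and 7.16 degrees, less where a joint would pass 70% of its speed; a pose out of reach is approached as far as the arm can. A call with a number of a shift or a turn outside -1 to 1 is refused whole. A call with a gripper value outside its range is refused whole. The fingers move at their own pace and stop on an object; "grip_force" is the grip in N (left out, the last holds). Time passes only in rows, so rows that repeat a pose let the fingers close. It gives the time, the measured TCP pose, the force, the opening and the grip force at its end, in the units of the state.
- get_obs(): the state, without advancing time (a new reading comes with each control period).
- eyes.read_camera(name): name is "scene" or "top" or "wrist"; returns a dict with "frame" (420x560x3 uint8, red, green, blue), "depth" (420x560 float32, m along the optical axis (not along the pixel's ray), 0 where there is no reading), "fx", "fy", "cx", "cy" (pixels), "distortion" ([k1, k2, p1, p2, k3] as OpenCV has them; the pictures are not rectified), "origin" and "rotation" of the camera in the world; the wrist camera has in their place "mount" (4x4, takes a point from camera to tool coordinates, whose origin is the TCP and whose axes are the flange's). Camera axes: x right, y down, z forward; pixel columns grow to the right and rows downward; lengths in m; the calibration is good to about 2 mm. A picture is of the moment at which its call begins: read the wrist's pose just before it.
- env.sign_off(): hands the job in; it is judged then, once.
The state is a dict: "time_s": time; "qpos": joint angles; "joint_velocities": joint speeds; "effort": joint torques, N m; "tool_pos": TCP position; "tool_rot": TCP orientation; "force": force on the tool from outside, world axes, zero at the start; "wrist_torque": the same for the moment, N m; "grip_width": finger opening in m; "grasp_force": force on a finger pad.
Only numpy, scipy, OpenCV 4.12 (cv2) and the standard library are available. Lean on these libraries where they do the work, as an engineer would, in place of code of your own. Each camera call takes 0.05 s, during which the arm holds its last target. There are 200 camera calls.

### The job

Put the stopper that fits into the neck of the round flask standing in the cork ring, let go of it, then pick the stoppered flask up by its neck and set it upright in the sprung cup of the mixer. Press the flask steadily down until the cup is at or close to the bottom of its spring travel, without ramming the glass, and finish while still gripping the neck and holding the cup down. Leave the wider stopper and the other things where they are.

Things in the scene. Friction and masses are not known exactly. Their poses are not given: they have to be found in the camera images.
- flask: Amber glass round flask, loose, about 0.16 kg: a 62 mm ball under a straight round neck of 28 mm outer diameter. Origin at the lowest point of the ball, z up along the neck; bare neck from z = 60 to the rim at z = 100 mm. At the start it stands upright in the cork ring, its origin 16 mm above the worktop. It can tip in the ring like a ball in a socket.
- flask_mouth (a point): Centre of the flask's open mouth, at the rim (flask z = 100 mm), z up along the neck. The bore is 22 mm in diameter and 38 mm deep.
- stopper: The stopper that fits: black rubber, 25 g, the narrower of the two. Origin at its foot, z up. Plug 24 mm long, 15 mm diameter at the foot, 20 at its top; then a 26 mm flange (z = 24 to 27) that comes to rest on the flask's rim; then a round grip, 20 mm diameter, z = 27 to 54. It starts upright, foot 6 mm above the worktop, in either hole of the block. Seated, its origin is 24 mm below the mouth.
- wide_stopper: The stopper that is too wide for the neck, to be left where it is: same shape and heights, but plug 23 to 25 mm, flange 33 mm, grip 26 mm in diameter. It stands in the other hole of the block. Origin at the centre of its foot.
- stopper_block: White block fixed to the worktop, 60 (its x) x 112 (its y) x 24 mm high, origin at the centre of its underside. Two round holes, 27 mm in diameter and 18 mm deep, lie on its y axis at y = -28 and +28 mm; the stoppers stand in them.
- cork_ring: Cork ring fixed to the worktop, 84 mm outer and 44 mm inner diameter, 25 mm high, origin at the centre of its underside. The flask starts in it.
- mixer: White vortex mixer fixed to the worktop, housing 112 (its x) x 122 (its y) x 62 mm high, knob and switch on its -x face, origin at the centre of its underside. The sprung cup stands on the middle of its top.
- cup_rim (a point): Centre of the upper edge of the mixer's sprung cup, 99 mm above the worktop when released; it moves down with the cup. The cup is a black rubber ring, 68 mm outer and 48 mm inner diameter, 17 mm high, with a floor; the flask's ball rests on its inner edge, the lowest point of the ball then being 11 mm below this point.
- cup (a joint): How far the cup is pressed down, m: 0 released (its upper stop), 0.015 at its lower stop. A spring pushes it up with about 4 N at 0 and 13 N at 0.015, so the flask's own weight does not press it down; it springs back when let go.
- vial: Sample vial, loose, 24 mm diameter, 54 mm high, standing on the worktop; bystander. Origin under its centre.
- cap: Round black eyepiece cap, loose, 36 mm diameter, 12 mm high, on the worktop; bystander. Origin under its centre.
- puck: Round resin specimen puck, loose, 30 mm diameter, 18 mm high, on the worktop; bystander. Origin under its centre.
Mind the look-alikes: they are no part of the job. There is more than one size of the mixer; the job needs the larger.

How it is judged (in metres and radians):
On the way, in this order (a step that is already met when the one before it is completed fails the run):
1. the narrower stopper is seated in the neck and let go, the flask still standing in the cork ring (z of stopper in the frame of flask_mouth between -0.03 and -0.0205 m and angle between the z axis of stopper and the z axis of flask, either way round below 0.15 rad and contact force between the fingers and stopper below 0.1 N and contact force between flask and cork_ring above 0.3 N), for 0.2 s.
2. the stoppered flask is lifted clear of the cork ring by its neck (z of stopper in the frame of flask_mouth between -0.03 and -0.0205 m and angle between the z axis of stopper and the z axis of flask, either way round below 0.15 rad and height (world z) of flask above 0.045 m and contact force between the fingers and flask above 2 N and contact force between flask and cork_ring below 0.05 N), for 0.1 s.
3. the stoppered flask presses the sprung cup down, neck still gripped (z of stopper in the frame of flask_mouth between -0.03 and -0.0205 m and angle between the z axis of stopper and the z axis of flask, either way round below 0.15 rad and horizontal distance between flask and cup_rim below 0.008 m and contact force between flask and cup above 4 N and contact force between the fingers and flask above 2 N and value of joint cup above 0.01 m and angle between flask's own z axis and vertical below 0.17 rad), for 0.3 s.
At the end, for the whole second after the job is handed in: the flask is held by the fingers (over 2 N), upright within 0.17 rad, within 8 mm of the cup's centre, and presses (over 4 N) the cup at least 10 of its 15 mm down, at rest; the narrower stopper sits in the neck, its flange within 3.5 mm of the rim and its axis within 0.15 rad of the neck's (all of step 3 and linear speed of flask below 0.02 m/s); the arm keeps its last pose, push and grip.
It fails at once if the flask is rammed into the cup with more than 45 N (contact force between flask and cup above 45 N).
It fails at once if the wider stopper is moved more than 25 mm (distance of wide_stopper from where it was at the start of the episode above 0.025 m).
It fails at once if the vial is moved more than 30 mm (distance of vial from where it was at the start of the episode above 0.03 m).
It fails at once if the eyepiece cap is moved more than 30 mm (distance of cap from where it was at the start of the episode above 0.03 m).
It fails at once if the specimen puck is moved more than 30 mm (distance of puck from where it was at the start of the episode above 0.03 m).
It also fails if it takes over 54 s, if anything falls off the work surface, if the arm or the gripper's body presses on something with over 40 N, if the wrist force passes 120 N, or if a joint passes its speed limit or range.

## Working session

There is one attempt and no reset: what is moved stays moved. The work goes in short steps, Python scripts to look and compute and a tool call to move; the robot and the scene stay as the last step left them, time stands still between calls to the robot, and variables do not carry over. Pictures are saved under pics/ and viewed, at most 10 in all, crops included, and the job is handed in when it is done.

Besides the shell and the picture viewer there is one more tool, called after "Request:" as name([rows], argument=value, ...), one row to a line, values as JSON. servo_tool: Moves the arm, as the interface text tells. Shifts and turns lie within -1 to 1; 1 stands for 300 mm of shift or pi rad of turn. Its arguments: {"type":"object","properties":{"series":{"type":"array"},"grip_force":{"type":"number"}},"required":["series"]}

```bash
mkdir -p pics; ls
cat > h.py <<'E'
import numpy as np, cv2
from scipy.spatial.transform import Rotation as R
from cell import get_obs, eyes, env
def cam(n):
    o=get_obs(); c=eyes.read_camera(n)
    if 'mount' in c:
        T=np.eye(4); T[:3,:3]=R.from_euler('xyz',o['tool_rot'],degrees=True).as_matrix(); T[:3,3]=o['tool_pos']
        M=T@np.array(c['mount']); c['origin']=M[:3,3]; c['rotation']=M[:3,:3]
    return c
def cloud(c):
    h,w=c['depth'].shape; u,v=np.meshgrid(np.arange(w),np.arange(h))
    K=np.array([[c['fx'],0,c['cx']],[0,c['fy'],c['cy']],[0,0,1]],float)
    p=cv2.undistortPoints(np.stack([u,v],-1).reshape(-1,1,2).astype(float),K,np.array(c['distortion'],float)).reshape(h,w,2)
    d=c['depth'][...,None]
    P=np.concatenate([p*d,d],-1)@np.array(c['rotation']).T+np.array(c['origin'])
    P[c['depth']==0]=np.nan
    return P
def save(c,n): cv2.imwrite('pics/'+n,c['frame'][...,::-1])
E
python3 - <<'E'
from h import *
print(get_obs())
for n in('top','scene'):
    c=cam(n); save(c,n+'.png'); print(n,c['origin'],c['fx'],c['distortion']); P=cloud(c); np.savez('pics/'+n,P=P,f=c['frame'])
    print(np.round(P[60::60,60::80],3).tolist())
a=[cv2.imread('pics/%s.png'%n) for n in('top','scene')]
E
```

```text
pics
{'time_s': 0.0, 'qpos': array([69.84835438, 18.43821297, -4.01601166, 83.17529568,  1.29396118,
       78.54123644, -3.26024397]), 'joint_velocities': array([ 0.01203925,  0.05973395,  0.07074029,  0.01024277,  0.04655734,
       -0.02130988,  0.04486387]), 'effort': array([ 1.16114488e-04, -4.91287100e+01, -4.03894270e-01, -3.12530208e+01,
       -6.39674510e-02,  4.36861231e-02,  1.79861372e-04]), 'tool_pos': array([ 0.23227271, -0.60648219,  0.22146773]), 'tool_rot': array([-1.79890444e+02,  4.65394454e-03,  2.09614127e+01]), 'force': array([ 0.65070011, -0.25452544,  0.65276101]), 'wrist_torque': array([ 0.01213129, -0.00313861,  0.05406021]), 'grasp_force': 0.0, 'grip_width': 0.08708249696012978}
top [0.50694494 0.11710466 0.94971954] 390.01541224277514 [0.02695438 0.         0.         0.         0.        ]Traceback (most recent call last):
  File "<stdin>", line 4, in <module>
  File "h.py", line 15, in cloud
    P=np.concatenate([p*d,d],-1)@np.array(c['rotation']).T+np.array(c['origin'])
      ~~~~~~~~~~~~~~~~~~~~~~~~~~~~~~~~~~~~~~~~~~~~~~~~~~~~^~~~~~~~~~~~~~~~~~~~~~
ValueError: operands could not be broadcast together with shapes (420,560) (3,)
```

View pics/top.png

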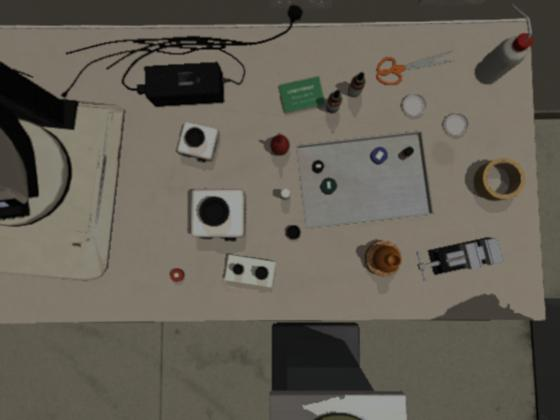

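The top view shows, among others, a block with two black stoppers (250,270), a flask in its ring (384,258), a large mixer (217,214) and a small mixer (197,141). The rotation isn't a 3x3 matrix, so I'll fix that first.

Run:
```python
s=open('h.py').read()
s=s.replace("    return c\ndef cloud","    elif np.shape(c['rotation'])==(3,): c['rotation']=R.from_euler('xyz',c['rotation'],degrees=True).as_matrix()\n    return c\ndef cloud")
open('h.py','w').write(s)
from h import *
for n in('top','scene'):
    c=cam(n); save(c,n+'.png'); print(n,c['origin'],c['rotation'],c['fx']); P=cloud(c); np.savez('pics/'+n,P=P,f=c['frame'])
    if n=='top':
        for u,v in [(237,269),(261,273),(384,258),(390,258),(217,214),(214,211),(197,141),(240,195),(315,290),(150,250),(285,194),(293,232),(177,274)]: print(u,v,P[v,u].round(3))
```

```text
top [0.50694494 0.11710466 0.94971954] [[-0.00712173 -0.99733126  0.07266112]
 [-0.99991634  0.00788709  0.01025185]
 [-0.01079758 -0.07258203 -0.997304  ]] 390.01541224277514
237 269 [0.446 0.227 0.059]
261 273 [0.437 0.173 0.062]
384 258 [ 0.47 -0.1   0.08]
390 258 [ 0.47  -0.114  0.079]
217 214 [0.57  0.269 0.084]
214 211 [0.576 0.275 0.085]
197 141 [0.743 0.321 0.055]
240 195 [0.615 0.22  0.06 ]
315 290 [0.391 0.047 0.   ]
150 250 [0.49  0.443 0.006]
285 194 [0.617 0.117 0.056]
293 232 [ 0.53   0.098 -0.   ]
177 274 [0.433 0.374 0.021]
scene [0.15050572 1.01020853 0.51083307] [[-0.90110794 -0.17056673  0.39863701]
 [-0.43347705  0.37580758 -0.81906429]
 [-0.01010569 -0.91086533 -0.41257996]] 448.6045111968168
```

View pics/scene.png

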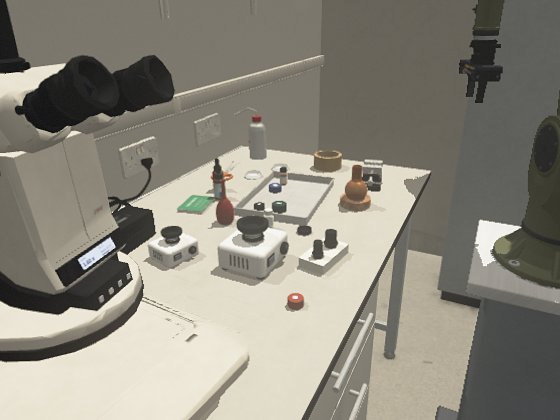

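Candidates: stoppers at top-view (237,269) and (261,273), and mixers at (217,214), the larger, and (197,141), the smaller. Next come an enlarged crop and measurements.

Run:
```python
from h import *
d=np.load('pics/top.npz');P=d['P'];f=d['f']
cv2.imwrite('pics/crop.png',np.hstack([cv2.resize(f[185:295,180:300,::-1],None,fx=4,fy=4,interpolation=2)[:400],cv2.resize(f[235:285,355:410,::-1],None,fx=5,fy=5,interpolation=2)[:400].copy().__class__((400,275,3),np.uint8)*0]) if 0 else cv2.resize(f[185:295,180:300,::-1],None,fx=5,fy=5,interpolation=2))
def blob(x0,x1,y0,y1,z0,z1):
    m=(P[...,0]>x0)&(P[...,0]<x1)&(P[...,1]>y0)&(P[...,1]<y1)&(P[...,2]>z0)&(P[...,2]<z1)
    q=P[m]; (c,r)=cv2.minEnclosingCircle(q[:,:2].astype(np.float32)); v,u=np.where(m)
    print(len(q),'z',np.median(q[:,2]).round(4),'mean',q[:,:2].mean(0).round(4),'enc',np.round(c,4),round(r,4), 'eqdiam', 'px',u.mean().round(1),v.mean().round(1)); return q
blob(.40,.5,.20,.26,.05,.08); blob(.40,.5,.14,.198,.05,.08)
q=blob(.38,.52,.10,.30,.015,.03); print(cv2.minAreaRect(q[:,:2].astype(np.float32)))
blob(.4,.55,-.2,0,.105,.14)   # rim
blob(.4,.55,-.2,0,.04,.09); blob(.4,.55,-.2,0,.018,.03)
blob(.5,.65,.2,.35,.09,.115); q=blob(.48,.68,.19,.35,.05,.066); print(cv2.minAreaRect(q[:,:2].astype(np.float32)))
blob(.5,.65,.2,.35,.07,.09)
```

```text
61 z 0.0603 mean [0.445  0.2271] enc [0.4447 0.2274] 0.0097 eqdiam px 237.0 269.6
104 z 0.0601 mean [0.4358 0.1725] enc [0.4357 0.1727] 0.0128 eqdiam px 261.1 273.5
980 z 0.0246 mean [0.4412 0.2018] enc [0.4627 0.2177] 0.0891 eqdiam px 249.6 270.1
((0.4652790129184723, 0.21726404130458832), (0.15380266308784485, 0.10440677404403687), 80.62568664550781)
79 z 0.1148 mean [ 0.4674 -0.1128] enc [ 0.4671 -0.1133] 0.014 eqdiam px 394.0 259.8
574 z 0.0651 mean [ 0.4653 -0.1206] enc [ 0.4491 -0.1429] 0.0648 eqdiam px 391.2 259.6
435 z 0.0256 mean [ 0.4726 -0.0995] enc [ 0.4948 -0.0736] 0.0904 eqdiam px 377.7 255.9
468 z 0.0989 mean [0.5754 0.2749] enc [0.5748 0.2737] 0.0346 eqdiam px 213.1 211.0
1792 z 0.0618 mean [0.5732 0.2682] enc [0.5754 0.2736] 0.079 eqdiam px 219.0 213.2
((0.5713611841201782, 0.2737162709236145), (0.12426204979419708, 0.11805564165115356), 89.13965606689453)
297 z 0.0858 mean [0.5757 0.2732] enc [0.5705 0.2712] 0.0285 eqdiam px 214.9 211.3
```

View pics/crop.png

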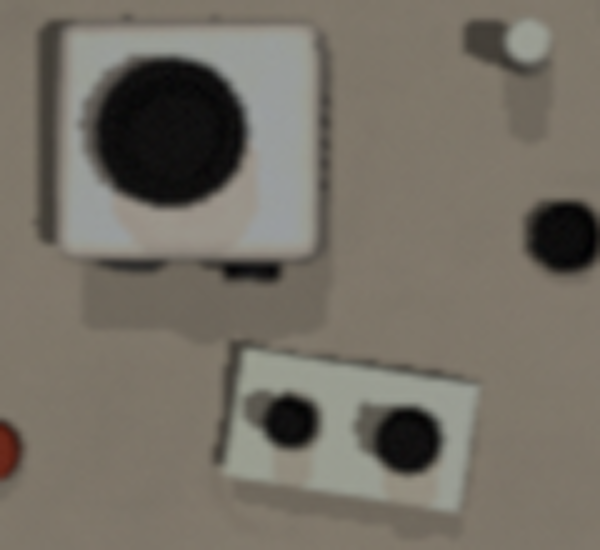

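Crop: the narrow stopper is at crop (292,421), measured 19.4 mm grip, which matches the 20 mm given. The wide one is at (407,440) and measures 25.6 mm. The large mixer is at crop (190,140), about 118x124 mm, with its cup at (172,131). That identifies everything, so I'll plan the moves.

```bash
cat >> h.py <<'E'
def row(pos,yaw,prev=None):
    """row from prev (pos,yaw) or measured pose to tool-down pose (pos,yaw)"""
    o=get_obs()
    p0,R0=(np.array(o['tool_pos']),R.from_euler('xyz',o['tool_rot'],degrees=True)) if prev is None else (np.array(prev[0]),R.from_euler('xyz',[180,0,prev[1]],degrees=True))
    s=R0.inv().apply(np.array(pos)-p0)/.3
    w=(R0.inv()*R.from_euler('xyz',[180,0,yaw],degrees=True)).as_rotvec()/np.pi
    print(np.round(np.r_[s,w],4).tolist())
E
python3 - <<'E'
from h import *
a=((.50,-.30,.26),50); b=((.46,.12,.24),80.6); c=((.4447,.2272,.14),80.6)
row(*a); row(*b,a); row(*c,b)
E
```

```text
[1.1989, -0.6355, -0.1267, -0.0004, -0.0001, -0.1613]
[0.9868, -1.002, 0.0667, -0.0, 0.0, -0.17]
[0.3442, -0.1087, 0.3333, 0.0, 0.0, 0.0]
```

Request:
servo_tool([
  [[0.6,-0.32,-0.127,0,0,-0.08,1],[0.6,-0.32,-0.127,0,0,-0.08,1],[0.6,-0.32,-0.127,0,0,-0.08,1],[0.6,-0.32,-0.127,0,0,-0.08,1],[0.6,-0.32,-0.127,0,0,-0.08,1],[0.6,-0.32,-0.127,0,0,-0.08,1],[0.6,-0.32,-0.127,0,0,-0.08,1]],
])

```text
time_s: 0.73
tool_pos: [0.3691, -0.4504, 0.2614]
tool_rot: [179.9, -0.0, 35.7]
force: [-0.6, -0.3, -0.4]
grip_width: 0.0871
grasp_force: 0.0
```

Run:
```python
from h import *
a=((.52,-.24,.26),50); b=((.5,-.02,.26),65);c=((.46,.18,.24),80.6); 
row(*a); row(*b,a); row(*c,b)
```

```text
[0.818, -0.2755, 0.0049, 0.0004, -0.0002, -0.0792]
[0.5189, -0.5224, -0.0, 0.0, 0.0, -0.0833]
[0.5479, -0.4026, 0.0667, -0.0, 0.0, -0.0867]
```

Request:
servo_tool([
  [[0.82,-0.275,0,0,0,-0.08,1],[0.82,-0.275,0,0,0,-0.08,1],[0.82,-0.275,0,0,0,-0.08,1],[0.82,-0.275,0,0,0,-0.08,1],[0.82,-0.275,0,0,0,-0.08,1],[0.82,-0.275,0,0,0,-0.08,1],[0.82,-0.275,0,0,0,-0.08,1]],
])

```text
time_s: 1.32
tool_pos: [0.5226, -0.2365, 0.2603]
tool_rot: [-179.9, -0.2, 50.2]
force: [-0.3, 2.3, 0.3]
grip_width: 0.087
grasp_force: 0.0
```

Request:
servo_tool([
  [[0.52,-0.52,0,0,0,-0.083,1],[0.52,-0.52,0,0,0,-0.083,1],[0.52,-0.52,0,0,0,-0.083,1],[0.52,-0.52,0,0,0,-0.083,1],[0.52,-0.52,0,0,0,-0.083,1],[0.52,-0.52,0,0,0,-0.083,1],[0.52,-0.52,0,0,0,-0.083,1]],
])

```text
time_s: 1.9
tool_pos: [0.5005, -0.02, 0.2608]
tool_rot: [180.0, -0.0, 65.0]
force: [1.0, -0.8, -0.0]
grip_width: 0.0871
grasp_force: 0.0
```

Request:
servo_tool([
  [[0.55,-0.4,0.067,0,0,-0.087,1],[0.55,-0.4,0.067,0,0,-0.087,1],[0.55,-0.4,0.067,0,0,-0.087,1],[0.55,-0.4,0.067,0,0,-0.087,1],[0.55,-0.4,0.067,0,0,-0.087,1],[0.55,-0.4,0.067,0,0,-0.087,1],[0.55,-0.4,0.067,0,0,-0.087,1],[0.55,-0.4,0.067,0,0,-0.087,1]],
])

```text
time_s: 2.57
tool_pos: [0.4639, 0.1743, 0.2402]
tool_rot: [-180.0, 0.1, 80.2]
force: [-0.4, 0.0, -0.3]
grip_width: 0.0869
grasp_force: 0.0
```

Run:
```python
from h import *
c=cam('wrist'); save(c,'w1.png'); P=cloud(c)
for y0,y1 in((.2,.26),(.14,.198)):
    m=(P[...,0]>.38)&(P[...,0]<.5)&(P[...,1]>y0)&(P[...,1]<y1)&(P[...,2]>.052)&(P[...,2]<.075)
    q=P[m];
    if len(q): print(len(q),np.median(q[:,2]),cv2.minEnclosingCircle(q[:,:2].astype(np.float32)),np.argwhere(m).mean(0))
a=((.4447,.2272,.1),80.6); row(*a)
```

```text
260 0.05947638789109741 ((0.44604063034057617, 0.2289077490568161), 0.00990790594369173) [142.07307692 252.90769231]
395 0.05965980764777162 ((0.43664345145225525, 0.173710435628891), 0.01301129162311554) [191.59240506 254.52911392]
[0.1642, -0.0938, 0.4673, -0.0001, 0.0003, -0.0027]
```

View pics/w1.png

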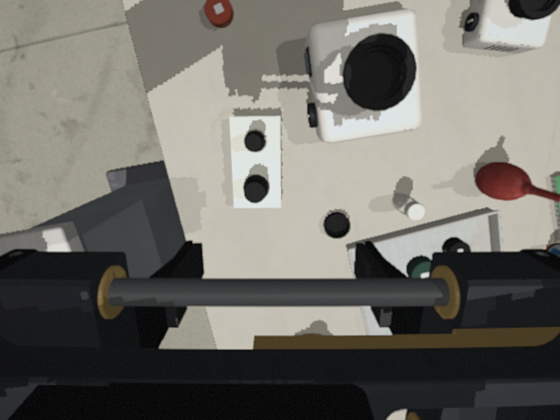

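The wrist view has the narrow stopper at (253,142) and the wide one at (255,190), agreeing with the top camera to 2 mm. Target is (0.4455, 0.2282).

Request:
servo_tool([
  [[0.167,-0.092,0.4,0,0,-0.002,0.6],[0.167,-0.092,0.4,0,0,-0.002,0.6],[0.167,-0.092,0.4,0,0,-0.002,0.6],[0.167,-0.092,0.4,0,0,-0.002,0.6],[0.167,-0.092,0.4,0,0,-0.002,0.6],[0.167,-0.092,0.4,0,0,-0.002,0.6],[0.167,-0.092,0.4,0,0,-0.002,0.6]],
])

```text
time_s: 3.2
tool_pos: [0.4465, 0.2298, 0.1225]
tool_rot: [179.8, -0.0, 80.5]
force: [0.7, -0.8, 0.4]
grip_width: 0.054
grasp_force: 0.0
```

Run:
```python
from h import *
c=cam('wrist'); save(c,'w2.png'); P=cloud(c)
m=(P[...,0]>.38)&(P[...,0]<.5)&(P[...,1]>.2)&(P[...,1]<.26)&(P[...,2]>.052)&(P[...,2]<.075)
q=P[m]; print(len(q),cv2.minEnclosingCircle(q[:,:2].astype(np.float32)) if len(q) else 0)
row((.4455,.2282,.036),80.6)
```

```text
521 ((0.44587066769599915, 0.22935794293880463), 0.009981166571378708)
[-0.0068, -0.0032, 0.2887, 0.0011, -0.0003, -0.0003]
```

Request:
servo_tool([
  [[-0.003,-0.002,0.07,0,0,0,0.6],[-0.003,-0.002,0.14,0,0,0,0.6],[-0.003,-0.002,0.2,0,0,0,0.6],[-0.003,-0.002,0.25,0,0,0,0.6],[-0.003,-0.002,0.288,0,0,0,0.6],[-0.003,-0.002,0.288,0,0,0,0.6],[-0.003,-0.002,0.288,0,0,0,0.6]],
])

```text
time_s: 3.83
tool_pos: [0.4441, 0.2299, 0.0348]
tool_rot: [180.0, -0.0, 80.7]
force: [-0.3, 0.7, 0.1]
grip_width: 0.0523
grasp_force: 0.0
```

Request:
servo_tool([
  [[0,0,0,0,0,0,0],[0,0,0,0,0,0,0],[0,0,0,0,0,0,0],[0,0,0,0,0,0,0],[0,0,0,0,0,0,0],[0,0,0,0,0,0,0],[0,0,0,0,0,0,0],[0,0,0,0,0,0,0]],
], grip_force=15)

```text
time_s: 4.5
tool_pos: [0.4434, 0.2303, 0.0343]
tool_rot: [180.0, -0.0, 80.7]
force: [-0.3, 0.6, 1.9]
grip_width: 0.0192
grasp_force: 15.0
```

Request:
servo_tool([
  [[0,0,-0.05,0,0,0,0],[0,0,-0.1,0,0,0,0],[0,0,-0.2,0,0,0,0],[0,0,-0.3,0,0,0,0],[0,0,-0.42,0,0,0,0],[0,0,-0.54,0,0,0,0],[0,0,-0.65,0,0,0,0],[0,0,-0.7,0,0,0,0],[0,0,-0.7,0,0,0,0],[0,0,-0.7,0,0,0,0]],
])

```text
time_s: 5.33
tool_pos: [0.4435, 0.2303, 0.2445]
tool_rot: [179.9, -0.0, 80.7]
force: [1.1, -0.9, -0.0]
grip_width: 0.0197
grasp_force: 15.0
```

Run:
```python
from h import *
print(get_obs()['tool_pos'],get_obs()['grip_width'])
a=((.46,.04,.24),80.6); row(*a); row((.455,-.09,.24),80.6,a)
```

```text
[0.4435328  0.2302889  0.24449269] 0.01974028821931733
[-0.6171, 0.1565, 0.0152, 0.0005, -0.0, 0.0006]
[-0.4302, 0.0543, 0.0, 0.0, 0.0, 0.0]
```

Request:
servo_tool([
  [[-0.1,0.02,0.01,0,0,0,0],[-0.2,0.04,0.01,0,0,0,0],[-0.3,0.07,0.01,0,0,0,0],[-0.4,0.1,0.01,0,0,0,0],[-0.5,0.13,0.01,0,0,0,0],[-0.62,0.156,0.01,0,0,0,0],[-0.72,0.17,0,0,0,0,0],[-0.82,0.18,0,0,0,0,0],[-0.92,0.2,0,0,0,0,0],[-1,0.22,0,0,0,0,0],[-1,0.22,0,0,0,0,0]],
])

```text
time_s: 6.25
tool_pos: [0.4584, -0.0826, 0.2416]
tool_rot: [-179.8, 0.1, 80.2]
force: [0.0, -0.4, 0.8]
grip_width: 0.0196
grasp_force: 15.0
```

Request:
servo_tool([
  [[-0.1,0.03,0,0,0,0,0],[-0.2,0.06,0,0,0,0,0],[-0.3,0.08,0,0,0,0,0],[-0.36,0.1,0,0,0,0,0],[-0.36,0.1,0,0,0,0,0],[-0.36,0.1,0,0,0,0,0],[-0.36,0.1,0,0,0,0,0]],
])

```text
time_s: 6.83
tool_pos: [0.4718, -0.1862, 0.2427]
tool_rot: [-179.9, -0.1, 80.8]
force: [-0.3, 0.8, 0.0]
grip_width: 0.0191
grasp_force: 15.0
```

Run:
```python
from h import *
o=get_obs();print(o['tool_pos'],o['grip_width'])
c=cam('wrist'); save(c,'w3.png'); P=cloud(c)
def blob(z0,z1):
    m=(P[...,0]>.40)&(P[...,0]<.53)&(P[...,1]>-.18)&(P[...,1]<-.04)&(P[...,2]>z0)&(P[...,2]<z1)
    q=P[m]
    if len(q): print(len(q),np.median(q[:,2]),q[:,:2].min(0),q[:,:2].max(0),cv2.minEnclosingCircle(q[:,:2].astype(np.float32)),np.argwhere(m).mean(0))
blob(.108,.125);blob(.02,.028)
```

```text
[ 0.47181214 -0.18624393  0.24273275] 0.019072362686865275
308 0.11486049608838031 [ 0.45442039 -0.12691607] [ 0.48162297 -0.09968901] ((0.4680072069168091, -0.11345218122005463), 0.01398511603474617) [123.95454545 260.32467532]
1472 0.024661177062529432 [ 0.42607395 -0.15523917] [ 0.50973076 -0.07245988] ((0.4679257273674011, -0.11350102722644806), 0.0421452522277832) [121.5951087  266.79076087]
```

View pics/w3.png

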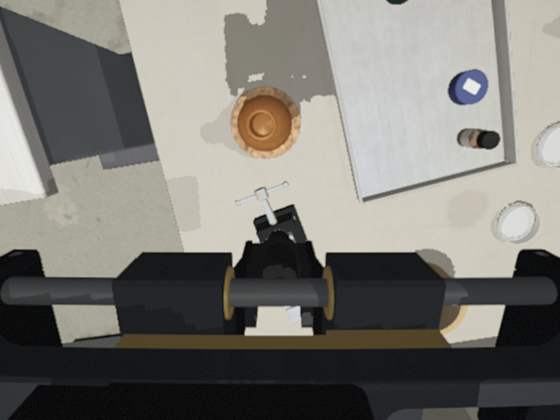

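The flask rim is at wrist px (260,124), giving (0.468, -0.1134, z 0.115). The ring centre coincides with it, so the flask stands upright. I'll move above it.

Run:
```python
from h import *
row((.468,-.1128,.165),80.6)
```

```text
[0.2386, -0.0517, 0.2609, -0.0006, -0.0003, 0.0014]
```

Request:
servo_tool([
  [[0.1,-0.02,0,0,0,0,0],[0.2,-0.04,0,0,0,0,0],[0.239,-0.052,0.08,0,0,0,0],[0.239,-0.052,0.16,0,0,0,0],[0.239,-0.052,0.22,0,0,0,0],[0.239,-0.052,0.25,0,0,0,0],[0.239,-0.052,0.25,0,0,0,0],[0.239,-0.052,0.25,0,0,0,0],[0.239,-0.052,0.25,0,0,0,0]],
])

```text
time_s: 7.63
tool_pos: [0.4692, -0.1146, 0.1704]
tool_rot: [179.9, 0.0, 80.7]
force: [-0.4, -0.4, -0.3]
grip_width: 0.0197
grasp_force: 15.0
```

Run:
```python
from h import *
print(get_obs()['tool_pos'])
# stopper vs flask in top view + scene view
for n,off in(('top',0),('scene',0)):
    c=cam(n); P=cloud(c)
    K=np.array([[c['fx'],0,c['cx']],[0,c['fy'],c['cy']],[0,0,1]])
    X=np.array([.468,-.113,.12]); Q=np.array(c['rotation']).T@(X-c['origin']); uv=K@(Q/Q[2]); u,v=uv[:2].astype(int)
    print(n,u,v)
    if n=='scene': cv2.imwrite('pics/s2.png',cv2.resize(c['frame'][v-50:v+45,max(0,u-60):u+60,::-1],None,fx=6,fy=6,interpolation=2))
row((.468,-.1128,.165),80.6)
```

```text
[ 0.46923871 -0.11462176  0.17035826]
top 394 259
scene 356 163
[0.006, -0.0054, 0.0181, 0.0007, 0.0001, 0.0006]
```

View pics/s2.png

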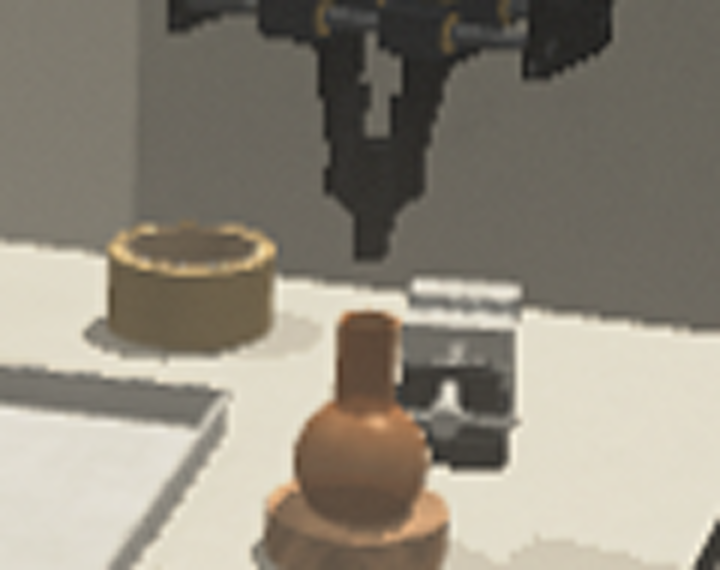

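The picture shows the plug (371,245) upright above the neck (368,330), aligned within about 1.5 mm. I'll descend gently.

Request:
servo_tool([
  [[0.003,-0.003,0.02,0,0,0,0],[0.003,-0.003,0.04,0,0,0,0],[0.003,-0.003,0.055,0,0,0,0],[0.003,-0.003,0.07,0,0,0,0],[0.003,-0.003,0.085,0,0,0,0],[0.003,-0.003,0.1,0,0,0,0],[0.003,-0.003,0.115,0,0,0,0],[0.003,-0.003,0.13,0,0,0,0],[0.003,-0.003,0.13,0,0,0,0]],
])

```text
time_s: 8.48
tool_pos: [0.467, -0.1135, 0.129]
tool_rot: [-179.9, -0.0, 80.7]
force: [-0.7, -0.3, -0.7]
grip_width: 0.0198
grasp_force: 15.0
```

Request:
servo_tool([
  [[0,0,0.008,0,0,0,0],[0,0,0.016,0,0,0,0],[0,0,0.023,0,0,0,0],[0,0,0.026,0,0,0,0],[0,0,0.026,0,0,0,0]],
])

```text
time_s: 8.9
tool_pos: [0.4675, -0.1136, 0.1221]
tool_rot: [-180.0, 0.0, 80.7]
force: [0.2, 0.5, -0.2]
grip_width: 0.0196
grasp_force: 15.0
```

Request:
servo_tool([
  [[0,0,0.002,0,0,0,0],[0,0,0.004,0,0,0,0],[0,0,0.004,0,0,0,0],[0,0,0.004,0,0,0,0]],
])

```text
time_s: 9.23
tool_pos: [0.4677, -0.1136, 0.1212]
tool_rot: [180.0, 0.0, 80.7]
force: [0.8, -0.6, -1.4]
grip_width: 0.0197
grasp_force: 15.0
```

Request:
servo_tool([
  [[0,0,0.002,0,0,0,0],[0,0,0.004,0,0,0,0],[0,0,0.004,0,0,0,0],[0,0,0.004,0,0,0,0]],
])

```text
time_s: 9.57
tool_pos: [0.4676, -0.1136, 0.1199]
tool_rot: [-180.0, 0.0, 80.7]
force: [0.2, -0.1, -0.8]
grip_width: 0.0194
grasp_force: 15.0
```

Request:
servo_tool([
  [[0,0,0.003,0,0,0,0],[0,0,0.003,0,0,0,0],[0,0,0.003,0,0,0,0]],
])

```text
time_s: 9.82
tool_pos: [0.468, -0.1137, 0.1196]
tool_rot: [180.0, 0.0, 80.7]
force: [-1.5, 1.0, 5.4]
grip_width: 0.0196
grasp_force: 15.0
```

Request:
servo_tool([
  [[0,0,0,0,0,0,0.35],[0,0,0,0,0,0,0.45],[0,0,0,0,0,0,0.6],[0,0,0,0,0,0,0.6],[0,0,0,0,0,0,0.6],[0,0,0,0,0,0,0.6],[0,0,0,0,0,0,0.6],[0,0,0,0,0,0,0.6]],
])

```text
time_s: 10.48
tool_pos: [0.4676, -0.1136, 0.119]
tool_rot: [-180.0, 0.0, 80.7]
force: [0.1, 0.3, -0.3]
grip_width: 0.0515
grasp_force: 0.0
```

Run:
```python
from h import *
o=get_obs();print(o['tool_pos'],o['grip_width'],o['force'])
c=cam('scene'); u,v=356,163
cv2.imwrite('pics/s3.png',cv2.resize(c['frame'][v-50:v+45,max(0,u-60):u+60,::-1],None,fx=6,fy=6,interpolation=2))
```

```text
[ 0.46760196 -0.11361202  0.11898419] 0.05149503807556667 [ 0.11913322  0.34478237 -0.28959007]
```

View pics/s3.png

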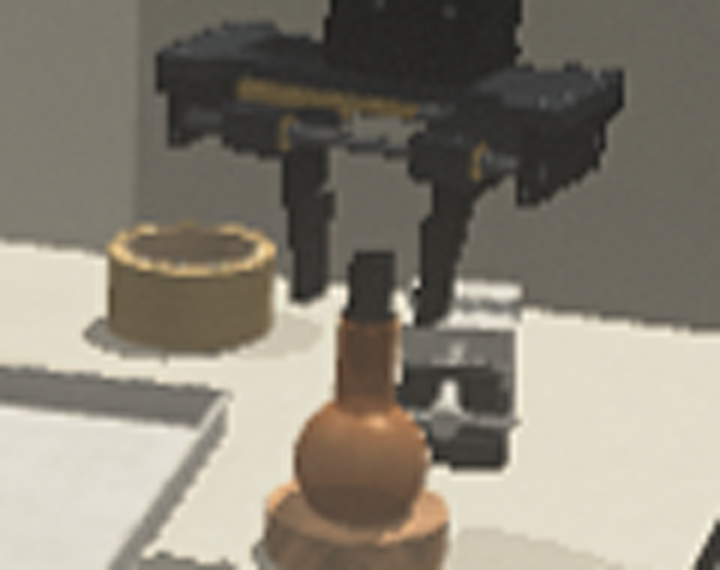

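The stopper is seated: its black grip (372,285) stands straight on the neck, and the fingers are open around it. Now down onto the neck.

Request:
servo_tool([
  [[0,0,0.03,0,0,0,0.6],[0,0,0.06,0,0,0,0.6],[0,0,0.09,0,0,0,0.6],[0,0,0.115,0,0,0,0.6],[0,0,0.127,0,0,0,0.6],[0,0,0.127,0,0,0,0.6],[0,0,0.127,0,0,0,0.6]],
])

```text
time_s: 11.12
tool_pos: [0.4675, -0.1135, 0.0806]
tool_rot: [-180.0, -0.0, 80.7]
force: [0.3, -0.0, 1.0]
grip_width: 0.0521
grasp_force: 0.0
```

Request:
servo_tool([
  [[0,0,0,0,0,0,0.4],[0,0,0,0,0,0,0.3],[0,0,0,0,0,0,0.2],[0,0,0,0,0,0,0],[0,0,0,0,0,0,0],[0,0,0,0,0,0,0],[0,0,0,0,0,0,0],[0,0,0,0,0,0,0]],
], grip_force=35)

```text
time_s: 11.78
tool_pos: [0.4676, -0.1137, 0.0811]
tool_rot: [-180.0, 0.0, 80.7]
force: [-1.2, -0.3, 2.5]
grip_width: 0.0275
grasp_force: 35.0
```

Request:
servo_tool([
  [[0,0,-0.03,0,0,0,0],[0,0,-0.08,0,0,0,0],[0,0,-0.14,0,0,0,0],[0,0,-0.21,0,0,0,0],[0,0,-0.28,0,0,0,0],[0,0,-0.35,0,0,0,0],[0,0,-0.42,0,0,0,0],[0,0,-0.48,0,0,0,0],[0,0,-0.53,0,0,0,0],[0,0,-0.53,0,0,0,0],[0,0,-0.53,0,0,0,0]],
])

```text
time_s: 12.7
tool_pos: [0.468, -0.1136, 0.2404]
tool_rot: [179.9, 0.0, 80.7]
force: [0.5, -0.0, -3.1]
grip_width: 0.0273
grasp_force: 35.0
```

Run:
```python
from h import *
a=((.50,.10,.24),80.6); row(*a); row((.55,.20,.24),80.6,a)
```

```text
[0.7201, -0.0094, 0.0009, 0.0005, 0.0001, 0.0007]
[0.3561, 0.11, 0.0, 0.0, 0.0, 0.0]
```

Request:
servo_tool([
  [[0.04,0,0,0,0,0,0],[0.1,0,0,0,0,0,0],[0.17,0,0,0,0,0,0],[0.25,0,0,0,0,0,0],[0.33,0,0,0,0,0,0],[0.41,0,0,0,0,0,0],[0.49,0,0,0,0,0,0],[0.57,0,0,0,0,0,0],[0.64,0,0,0,0,0,0],[0.69,-0.005,0,0,0,0,0],[0.72,-0.01,0,0,0,0,0],[0.72,-0.01,0,0,0,0,0]],
])

```text
time_s: 13.7
tool_pos: [0.4983, 0.1032, 0.2388]
tool_rot: [-179.9, -0.1, 81.0]
force: [-0.2, 0.2, -2.0]
grip_width: 0.0275
grasp_force: 35.0
```

Request:
servo_tool([
  [[0.04,0.01,0,0,0,0,0],[0.1,0.03,0,0,0,0,0],[0.17,0.05,0,0,0,0,0],[0.24,0.07,0,0,0,0,0],[0.3,0.09,0,0,0,0,0],[0.34,0.105,0,0,0,0,0],[0.356,0.11,0,0,0,0,0],[0.356,0.11,0,0,0,0,0],[0.356,0.11,0,0,0,0,0],[0.356,0.11,0,0,0,0,0]],
])

```text
time_s: 14.53
tool_pos: [0.5492, 0.1984, 0.2396]
tool_rot: [-180.0, 0.1, 80.6]
force: [-0.9, -0.1, -0.9]
grip_width: 0.0272
grasp_force: 35.0
```

Run:
```python
from h import *
o=get_obs();print(o['tool_pos'],o['grip_width'])
c=cam('wrist'); save(c,'w4.png'); P=cloud(c)
def blob(z0,z1,x0=.52,x1=.63,y0=.22,y1=.33):
    m=(P[...,0]>x0)&(P[...,0]<x1)&(P[...,1]>y0)&(P[...,1]<y1)&(P[...,2]>z0)&(P[...,2]<z1)
    q=P[m]
    if len(q): print(len(q),np.median(q[:,2]),q.min(0),q.max(0),cv2.minEnclosingCircle(q[:,:2].astype(np.float32)),np.argwhere(m).mean(0))
    return q
q=blob(.095,.11);blob(.08,.09)
row((.5753,.2745,.175),80.6)
```

```text
[0.54915805 0.19841804 0.23963455] 0.027195104120445086
2041 0.09867520633061744 [0.54340653 0.24045979 0.09506148] [0.61014929 0.30687007 0.10137519] ((0.5767791271209717, 0.2737075686454773), 0.03374519944190979) [114.05095541 293.17246448]
1711 0.08498112766822563 [0.55418285 0.25086789 0.08222749] [0.60030207 0.2966401  0.0899999 ] ((0.5771418809890747, 0.2734452188014984), 0.02405240200459957) [114.9006429  293.06253653]
[0.2644, 0.0445, 0.2157, 0.0, 0.0005, 0.0001]
```

View pics/w4.png

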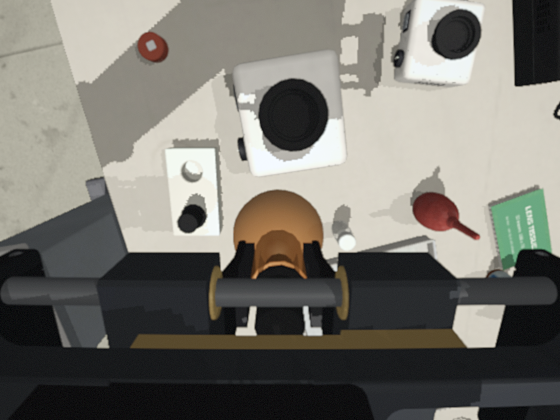

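The cup is at px (293,114), giving (0.577, 0.2736, rim z 0.0987). Its outer radius of 33.7 mm and inner of 24 mm match the larger mixer. The flask hangs upright in the grip.

Run:
```python
from h import *
row((.5766,.2736,.17),80.6)
```

```text
[0.2622, 0.0492, 0.2323, 0.0, 0.0005, 0.0001]
```

Request:
servo_tool([
  [[0.04,0.01,0,0,0,0,0],[0.1,0.02,0,0,0,0,0],[0.17,0.03,0,0,0,0,0],[0.23,0.04,0.03,0,0,0,0],[0.262,0.049,0.08,0,0,0,0],[0.262,0.049,0.13,0,0,0,0],[0.262,0.049,0.17,0,0,0,0],[0.262,0.049,0.21,0,0,0,0],[0.262,0.049,0.23,0,0,0,0],[0.262,0.049,0.23,0,0,0,0],[0.262,0.049,0.23,0,0,0,0]],
])

```text
time_s: 15.5
tool_pos: [0.5767, 0.2748, 0.1711]
tool_rot: [180.0, 0.0, 80.7]
force: [0.6, -0.2, -1.5]
grip_width: 0.0275
grasp_force: 35.0
```

Run:
```python
from h import *
o=get_obs();print(o['tool_pos'],o['force'])
row((.5766,.2736,.155),80.6)
```

```text
[0.57672042 0.27480396 0.17106474] [ 0.58247671 -0.22525813 -1.4862738 ]
[-0.004, 0.0002, 0.0536, 0.0001, 0.0001, 0.0004]
```

Next, down to contact at TCP z of about 0.153, then slowly on.

Request:
servo_tool([
  [[-0.003,0,0.015,0,0,0,0],[-0.003,0,0.03,0,0,0,0],[-0.003,0,0.04,0,0,0,0],[-0.003,0,0.05,0,0,0,0],[-0.003,0,0.055,0,0,0,0],[-0.003,0,0.06,0,0,0,0],[-0.003,0,0.065,0,0,0,0],[-0.003,0,0.07,0,0,0,0],[-0.003,0,0.07,0,0,0,0],[-0.003,0,0.07,0,0,0,0]],
])

```text
time_s: 16.33
tool_pos: [0.5765, 0.2744, 0.1504]
tool_rot: [180.0, 0.0, 80.7]
force: [-1.3, -2.2, 4.2]
grip_width: 0.0274
grasp_force: 35.0
```

Request:
servo_tool([
  [[0,0,0.004,0,0,0,0],[0,0,0.008,0,0,0,0],[0,0,0.012,0,0,0,0],[0,0,0.016,0,0,0,0],[0,0,0.02,0,0,0,0],[0,0,0.024,0,0,0,0],[0,0,0.027,0,0,0,0],[0,0,0.03,0,0,0,0],[0,0,0.03,0,0,0,0],[0,0,0.03,0,0,0,0]],
])

```text
time_s: 17.17
tool_pos: [0.5766, 0.2744, 0.1419]
tool_rot: [180.0, 0.0, 80.7]
force: [-2.4, -3.1, 8.6]
grip_width: 0.0273
grasp_force: 35.0
```

Run:
```python
from h import *
o=get_obs();print(o['tool_pos'],o['force'])
c=cam('top'); P=cloud(c)
m=(P[...,0]>.53)&(P[...,0]<.62)&(P[...,1]>.23)&(P[...,1]<.32)&(P[...,2]>.07)&(P[...,2]<.105)
q=P[m]; print(len(q), q[:,2].min() if len(q) else 0, np.percentile(q[:,2],[10,50,90]) if len(q) else 0)
c=cam('wrist'); P=cloud(c)
m=(np.hypot(P[...,0]-.577,P[...,1]-.2736)<.034)&(P[...,2]>.07)&(P[...,2]<.105)&(P[...,1]>.285)
q=P[m]; print(len(q),np.percentile(q[:,2],[10,50,90]) if len(q) else 0)
```

```text
[0.57659593 0.27441943 0.14193159] [-2.42950332 -3.07719217  8.6225716 ]
63 0.08348234376758212 [0.08531847 0.08770991 0.08987844]
801 [0.08493767 0.08693703 0.08798882]
```

Request:
servo_tool([
  [[0,0,0.003,0,0,0,0],[0,0,0.006,0,0,0,0],[0,0,0.009,0,0,0,0],[0,0,0.009,0,0,0,0],[0,0,0.009,0,0,0,0],[0,0,0.009,0,0,0,0]],
])

```text
time_s: 17.77
tool_pos: [0.5766, 0.2745, 0.1396]
tool_rot: [179.9, 0.0, 80.7]
force: [-3.1, -3.5, 10.6]
grip_width: 0.0269
grasp_force: 35.0
```

Run:
```python
from h import *
o=get_obs();print(o['tool_pos'],o['force'],o['grip_width'])
c=cam('wrist'); P=cloud(c)
m=(np.hypot(P[...,0]-.577,P[...,1]-.2736)<.034)&(P[...,2]>.07)&(P[...,2]<.105)&(P[...,1]>.285)
q=P[m]; print(len(q),np.percentile(q[:,2],[10,50,90]) if len(q) else 0)
c=cam('scene'); X=np.array([.577,.274,.13]); Q=np.array(c['rotation']).T@(X-c['origin']); u=int(c['fx']*Q[0]/Q[2]+c['cx']); v=int(c['fy']*Q[1]/Q[2]+c['cy'])
cv2.imwrite('pics/s5.png',cv2.resize(c['frame'][v-50:v+50,u-60:u+60,::-1],None,fx=5,fy=5,interpolation=2))
```

```text
[0.57662169 0.27446435 0.13958796] [-3.09950209 -3.52775026 10.56523737] 0.026915660834880638
829 [0.08269433 0.08468542 0.08597013]
```

View pics/s5.png

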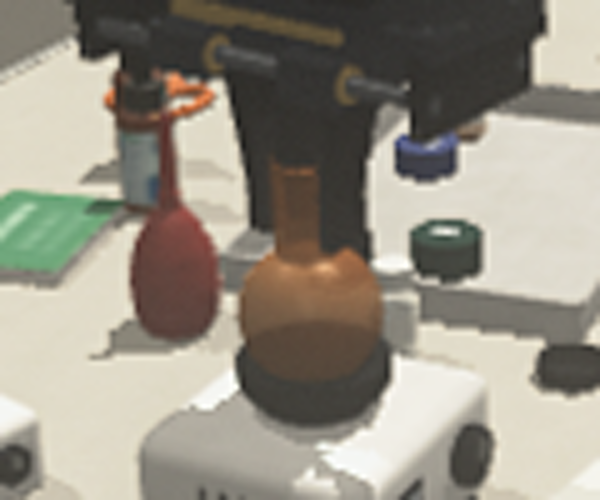

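The flask stands upright in the cup (ball at 312,310), with the neck gripped and the cup about 14 mm down at roughly 12 N. I'm handing in.

```bash
python3 -c "
from h import *
print(env.sign_off())"
```

```text
the job is handed in; nothing more can be done
None
```

The narrower stopper is seated in the flask neck and the flask stands upright in the larger mixer's cup, neck still gripped, with the cup pressed about 14 of its 15 mm down at roughly 12 N; I handed the job in at about 18 s, and the hand-in gave no verdict.

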